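# Tighten the filter holder's ring with the pin spanner

### The arm

A 7-joint arm with a two-finger parallel gripper is mounted at the origin on the work surface. World frame = base frame: x ahead of the robot, y to its left, z up, the work surface at z = 0. Lengths are in m, angles in rad, forces in N, time in s.
With the tool pointing down it reaches from about 0.375 to 0.925 m from the base axis. Payload 3.1 kg.
Tool frame: the origin (TCP) lies between the finger pads; the fingertips stand 17 mm ahead of it and the grasp point (between the pads) lies 2 mm behind it; y points along the fingers, z is the direction in which the jaws open and shut, and the axes are right-handed (so a half turn about y gives the same grasp; the last joint's range is limited). The gripper opens to 85 mm and grips with 20 to 120 N. Pads are 22 mm wide; open, the fingers measure 114 mm over their backs; the gripper's body (76 mm by 85 mm) begins 54 mm behind the grasp point. The pads swing forward as they close: fully open they stand 13 mm farther back than shut.
Start: joints at [1.083, 0.383, 0.044, 1.598, -0.018, 1.161, -0.05], TCP at [0.247, -0.601, 0.224] pointing down, gripper open.
Joint ranges: [-2.61, 2.61], [-0.41, 2.15], [-1.48, 1.57], [0, 2.5], [-1.57, 4.71], [0.05, 1.97], [-2.85, 2.85]. Speed limits (rad/s): [2.79, 2.79, 3.14, 3.14, 3.14, 3.14, 3.14].

### API

Orientations are given as a unit quaternion [w, x, y, z].
In Python, from workcell import robot gives the robot as it stands.
- The arm moves only by the tool send_rows, never from a script. Its argument "motion" is a list that holds one entry, the list of rows, each a list of 5 numbers: the opening, from -1 (shut) to 1 (fully open), then the shift along the tool's x, y, z in cm, then the turn about the tool's y in degrees. In form: [[[grip, tx, ty, tz, turn], ...]]. A call has 1 to 10 rows; each row is the pose to reach, as a shift and turn from the pose commanded when the call began, along the tool's axes at that moment; what a row does not reach only later rows make up. A row lasts 1/12 s, in which the tool goes at most 41.7 mm and 7.16 degrees, less where a joint would pass 70% of its speed; a pose out of reach is approached as far as the arm can. A call with a gripper value outside its range is refused whole. The fingers move at their own pace and stop on an object; the grip force is fixed at half the most. Time passes only in rows, so rows that repeat a pose let the fingers close. It gives the time, the measured TCP pose, the force and the opening at its end, in the units of the state.
- robot.sense(): the state, without advancing time (a new reading comes with each control period).
- robot.camera(name): name is "scene" or "top" or "wrist"; returns (picture, depth): 400x640x3 uint8, red, green, blue; 400x640 float32, m along the optical axis (not along the pixel's ray), 0 where there is no reading.
- robot.camera_params(name): a dict with "fov_y" (degrees; the focal length in pixels is half the picture's height over the tangent of half this angle, whatever the lens; pixels are square), "cx", "cy" (the principal point, pixels), "R" (3x3) and "t" (3): a world point X has camera coordinates R X + t. Camera axes: x right, y down, z forward; pixel columns grow to the right and rows downward; lengths in m; the calibration is good to about 2 mm. A picture is of the moment at which its call begins: read the wrist's pose just before it. camera_params takes no time and is no camera call; for the wrist camera it gives the pose at the moment of the call.
- robot.close_job(): hands the job in, once; it reports no verdict.
The state is a dict: "time": time; "joint_pos": joint angles; "qd": joint speeds; "effort": joint torques, N m; "tcp_pos": TCP position; "tcp_rot": TCP orientation; "force": force on the tool from outside, world axes, zero at the start; "torque": the same for the moment, N m; "width": finger opening in m.
Only numpy, scipy, OpenCV 4.12 (cv2) and the standard library are available. Lean on these libraries where they do the work, as an engineer would, in place of code of your own. Each camera call takes 0.05 s, during which the arm holds its last target.

### The job

Tighten the blue retaining ring of the filter holder with the red-handled two-pin spanner: lower both pins fully into the ring's two holes, then turn the ring clockwise (seen from above) until its white mark stands in the green band. Leave the spanner standing upright in the holes and let go of it; do not turn the grey ring.

Things in the scene. Friction and masses are not known exactly. Their poses are not given: they have to be found in the camera images.
- spanner_grip (a point): Pin spanner, 250 g, upright, pins down in a white parking block 26 mm high. Red handle 44 mm long (own x), 24 thick (y: grip across it), 60 tall; under it a steel bar 104 x 22 x 8 along x; under that two pins, 8 diameter, 12 long, 38 either side of centre along x. This point: on the centre line, 22 below the handle's top, 32 above the bar's top, 52 above the pin tips; z up. Same turned by half.
- ring_blue_top (a point): Centre of the top face of the blue ring (116 mm outside, 40 bore, 16 thick; top 50 above table) on a fixed round holder of 152 diameter. Axes turn with the ring: z up, x through its two holes: 22 diameter, 16 deep, 38 either side. White mark at +y. Pins fully in: the bar lies on this face, spanner point 40 above this one. Pins have 7 mm play: the spanner turns up to 0.19 rad before the ring does.
- ring_blue (a joint): Turn of the blue ring on its holder, in rad, growing clockwise seen from above; starts between 0 and 0.25, hard stop at 1.4. The green band on the holder runs from 0.9 to the stop at 1.4. It turns stiffly (about 0.1 N m) and stays where it is left.
- ring_grey_hole (a point): Mouth of one of the two holes of the grey ring on a second, otherwise equal holder (ring centre 38 mm from here along this point's own -x axis); it must stay as it is.
Mind the look-alikes: they are no part of the job. Leave any purple look-alike of the part that bears spanner_grip alone.

How it is judged:
On the way, in this order (a step that is already met when the one before it is completed fails the run):
1. both pins are in the blue ring's holes before the ring is turned (z of spanner_grip in the frame of ring_blue_top between 0.03 and 0.046 m and horizontal distance between spanner_grip and ring_blue_top below 0.014 m and angle between the x axis of spanner_grip and the x axis of ring_blue_top, either way round below 0.3 rad and angle between spanner_grip's own z axis and vertical below 0.15 rad and value of joint ring_blue below 0.5 rad), for 0.2 s.
2. the ring is turned clockwise into the green band with the pins in its holes (z of spanner_grip in the frame of ring_blue_top between 0.03 and 0.046 m and horizontal distance between spanner_grip and ring_blue_top below 0.014 m and angle between the x axis of spanner_grip and the x axis of ring_blue_top, either way round below 0.3 rad and angle between spanner_grip's own z axis and vertical below 0.15 rad and value of joint ring_blue above 0.9 rad), for 0.2 s.
At the end, for the whole second after the job is handed in: the blue ring's mark is in the green band (joint above 0.9 rad) and the released spanner stands upright (within 0.15 rad) with both pins at least 6 mm deep in the ring's holes, its centre within 14 mm of the ring's axis (all of step 2); the robot touches nothing.
It fails at once if the blue ring is turned past 0.6 rad while the pins are not in its holes (value of joint ring_blue above 0.6 rad and distance between spanner_grip and ring_blue_top above 0.062 m).
It fails at once if the grey ring is turned (distance of ring_grey_hole from where it was at the start of the episode above 0.006 m).
It also fails if it takes over 38 s, if anything falls off the work surface, if the arm or the gripper's body presses on something with over 40 N, if the wrist force passes 120 N, or if a joint passes its speed limit or range.

## Working session

There is one attempt and no reset: what is moved stays moved. The work goes in short steps, Python scripts to look and compute and a tool call to move; the robot and the scene stay as the last step left them, time stands still between calls to the robot, and variables do not carry over. Pictures are saved under pics/ and viewed, and the job is handed in when it is done.

Besides the shell and the picture viewer there is one more tool, called after "Call:" as name(argument=value, ...), one argument or row to a line, values as JSON. send_rows: Moves the arm, as the interface text tells. Its arguments: {"type":"object","properties":{"motion":{"type":"array","items":{"type":"array","items":{"type":"array","items":{"type":"number"}}}}},"required":["motion"]}

```bash
ls; mkdir -p pics; python3 - <<'E'
from workcell import robot
import cv2,numpy as np
s=robot.sense()
for k,v in s.items(): print(k,np.round(v,4))
for n in("scene","top","wrist"):
    p=robot.camera_params(n);print(n,p)
    im,d=robot.camera(n)
    cv2.imwrite(f"pics/{n}0.png",im[:,:,::-1]); np.save(f"pics/{n}0.npy",d)
E
```

```text
pics
time 0.0
joint_pos [ 1.0832  0.3839  0.0438  1.5996 -0.0179  1.1612 -0.0499]
qd [ 0.0008 -0.0014 -0.0006 -0.0007 -0.002  -0.0023  0.0006]
effort [-3.00000e-04 -4.33450e+01  1.02440e+00 -2.49513e+01  1.05000e-02
  1.12000e-02  0.00000e+00]
tcp_pos [ 0.2466 -0.6004  0.2231]
tcp_rot [ 0.1367 -0.1372  0.6946 -0.6928]
force [ 0.7626 -0.3329 -0.0217]
torque [ 0.0143 -0.0028  0.0371]
width 0.0855
scene {'fov_y': 55.97678443133162, 'cx': 319.70885080053154, 'cy': 198.27783496411186, 'R': array([[-0.32572077,  0.94534174,  0.015329  ],
       [ 0.52331984,  0.19376734, -0.82981357],
       [-0.78742766, -0.26226555, -0.55783014]]), 't': array([ 0.13714302, -0.19110976,  1.13592294])}
top {'fov_y': 43.618109520933515, 'cx': 317.89921200484906, 'cy': 202.75330093188106, 'R': array([[ 0.01237993, -0.99966771, -0.02261001],
       [-0.985311  , -0.00834436, -0.17056554],
       [ 0.1703202 ,  0.02438948, -0.98508689]]), 't': array([0.02106325, 0.51880439, 0.86220079])}
wrist {'fov_y': 62.72413162968352, 'cx': 320.6455631116089, 'cy': 197.50175238217923, 'R': array([[ 0.38152938, -0.92435494, -0.00180852],
       [-0.87564548, -0.36204982,  0.31963247],
       [-0.29610863, -0.12036556, -0.94753987]]), 't': array([-0.64958619, -0.0434155 ,  0.37931506])}
```

View pics/top0.png

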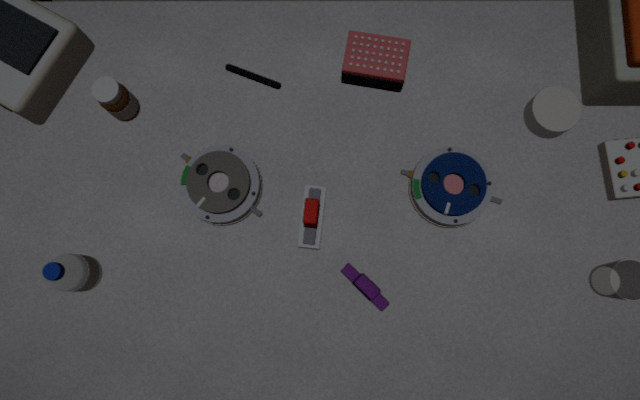

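View pics/scene0.png

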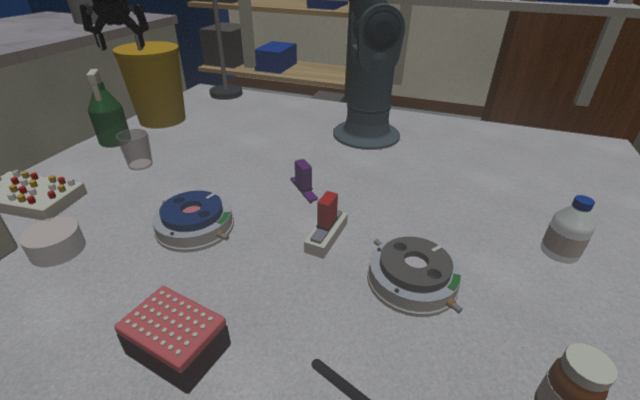

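View pics/wrist0.png

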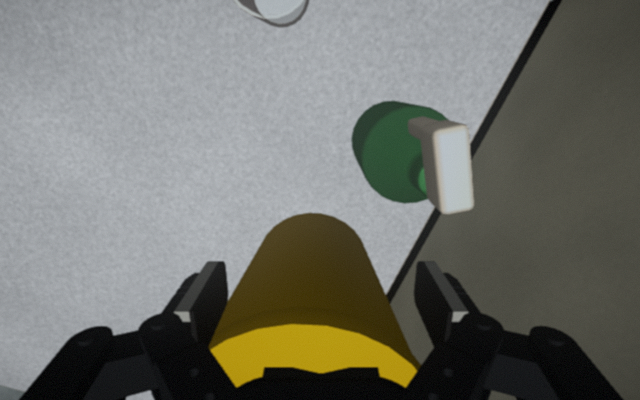

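```bash
cat > h.py <<'E'
import numpy as np,cv2
def ray(p,u,v,z):
    f=200/np.tan(np.radians(p['fov_y'])/2)
    d=np.array([(u-p['cx'])/f,(v-p['cy'])/f,1.]); R=p['R']
    c=-R.T@p['t']; w=R.T@d
    return c+w*(z-c[2])/w[2]
def proj(p,X):
    f=200/np.tan(np.radians(p['fov_y'])/2)
    c=p['R']@np.array(X)+p['t']; return np.array([f*c[0]/c[2]+p['cx'],f*c[1]/c[2]+p['cy']])
def pts(p,d,m):
    f=200/np.tan(np.radians(p['fov_y'])/2)
    v,u=np.nonzero(m&(d>0)); z=d[v,u]
    c=np.stack([(u-p['cx'])/f*z,(v-p['cy'])/f*z,z],1)
    return (c-p['t'])@p['R']
def big(m):
    n,l,s,c=cv2.connectedComponentsWithStats(m.astype(np.uint8))
    k=1+np.argmax(s[1:,4]); return l==k
E
python3 - <<'E'
from h import *
from workcell import robot
im=cv2.imread("pics/top0.png");d=np.load("pics/top0.npy");p=robot.camera_params("top")
hsv=cv2.cvtColor(im,cv2.COLOR_BGR2HSV).astype(int);H,S,V=hsv[...,0],hsv[...,1],hsv[...,2]
yy,xx=np.mgrid[:400,:640]
reg=(abs(xx-312)<25)&(abs(yy-212)<40)
red=big(reg&((H<10)|(H>170))&(S>120))
P=pts(p,d,red);print('red',len(P),P[:,2].min(),np.percentile(P[:,2],[50,90,99]))
Q=P[P[:,2]>0.088];print(Q.mean(0),Q.min(0),Q.max(0))
# bright top face
m=red&(V>120)
# white block
w=big(reg&(S<40)&(V>150)|False)
c=cv2.minAreaRect(np.argwhere(reg&((V>140)|red))[:,::-1].astype(np.float32))
print('blockrect',c)
for q in cv2.boxPoints(c):print(ray(p,*q,0.026))
blue=big((abs(xx-453)<45)&(abs(yy-185)<45)&(H>100)&(H<125)&(S>120))
ct=max(cv2.findContours(blue.astype(np.uint8),0,1)[0],key=cv2.contourArea)
W=np.array([ray(p,*q[0],0.05) for q in cv2.convexHull(ct)])
print('bluecirc',cv2.minEnclosingCircle((W[:,:2]*1000).astype(np.float32)))
(e)=cv2.fitEllipse(ct);print(e,ray(p,*e[0],0.05))
a=cv2.resize(im[140:230,400:510],None,fx=6,fy=6,interpolation=2);b=cv2.resize(im[170:260,280:345],None,fx=6,fy=6,interpolation=2)
cv2.imwrite("pics/z1.png",a);cv2.imwrite("pics/z2.png",b)
E
```

```text
red 396 0.03863404220499861 [0.0933191  0.09563665 0.09718601]
[0.49632308 0.03782806 0.09372285] [0.47507383 0.02517775 0.08852582] [0.51875922 0.05047272 0.09801261]Traceback (most recent call last):
  File "<stdin>", line 13, in <module>
  File "h.py", line 17, in big
    k=1+np.argmax(s[1:,4]); return l==k
        ~~~~~~~~~^^^^^^^^^
    return _wrapfunc(a, 'argmax', axis=axis, out=out, **kwds)
    return bound(*args, **kwds)
ValueError: attempt to get argmax of an empty sequence
```

```bash
python3 - <<'E'
from h import *
from workcell import robot
im=cv2.imread("pics/top0.png");d=np.load("pics/top0.npy");p=robot.camera_params("top")
hsv=cv2.cvtColor(im,cv2.COLOR_BGR2HSV).astype(int);H,S,V=hsv[...,0],hsv[...,1],hsv[...,2]
yy,xx=np.mgrid[:400,:640]
a=cv2.resize(im[140:230,400:510],None,fx=6,fy=6,interpolation=2);b=cv2.resize(im[170:260,280:345],None,fx=6,fy=6,interpolation=2)
cv2.imwrite("pics/z1.png",a);cv2.imwrite("pics/z2.png",b)
reg=(abs(xx-312)<25)&(abs(yy-215)<40)
P=pts(p,d,reg); Bk=P[(P[:,2]>0.018)&(P[:,2]<0.045)]
r=cv2.minAreaRect((Bk[:,:2]*1000).astype(np.float32));print('block',r,cv2.boxPoints(r))
T=P[P[:,2]>0.085];r=cv2.minAreaRect((T[:,:2]*1000).astype(np.float32));print('handle',r)
blue=big((abs(xx-453)<45)&(abs(yy-185)<45)&(H>100)&(H<125)&(S>120))
ct=max(cv2.findContours(blue.astype(np.uint8),0,1)[0],key=cv2.contourArea)
W=np.array([ray(p,*q[0],0.05) for q in cv2.convexHull(ct)])
print('bluecirc',cv2.minEnclosingCircle((W[:,:2]*1000).astype(np.float32)))
e=cv2.fitEllipse(ct);print(e,ray(p,*e[0],0.05))
E
```

```text
block ((497.34735107421875, 38.72471237182617), (40.085060119628906, 116.63494110107422), 84.12837982177734) [[437.2855    24.753199]
 [553.30853   12.821466]
 [557.4092    52.696228]
 [441.38617   64.62796 ]]
handle ((496.8504943847656, 38.63389587402344), (23.899978637695312, 43.62942123413086), 84.47332000732422)
bluecirc ((554.2221069335938, -219.03024291992188), 59.093353271484375)
((453.85443115234375, 182.91162109375), (59.94485855102539, 64.6202392578125), 103.68588256835938) [ 0.55609064 -0.21870233  0.05      ]
```

View pics/z1.png

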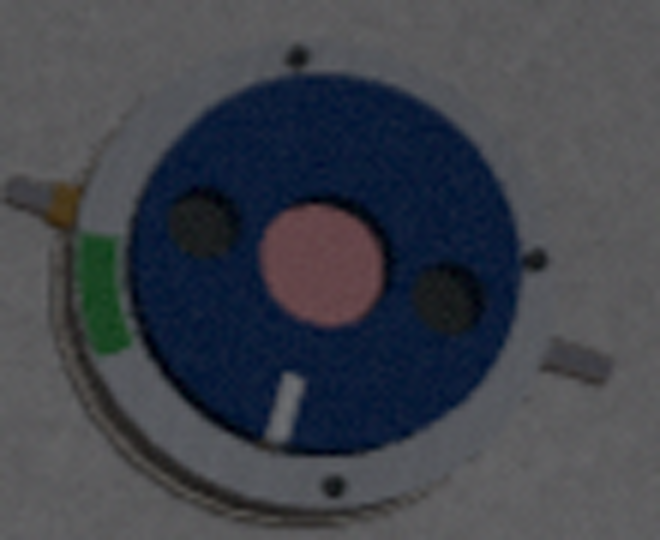

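View pics/z2.png

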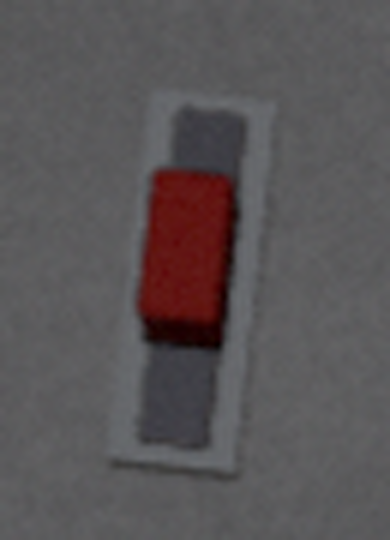

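```bash
cat >> h.py <<'E'
from scipy.spatial.transform import Rotation as Ro
def go(s,target,yaw_z):
    """shift in cm along tool axes to reach target, and turn deg about tool y to bring tool z to yaw_z (mod pi both shown)"""
    w,x,y,z=s['tcp_rot'];R=Ro.from_quat([x,y,z,w]).as_matrix()
    sh=R.T@(np.array(target)-s['tcp_pos'])*100
    yz=np.degrees(np.arctan2(R[1,2],R[0,2])); 
    # tool y down: turn about tool y by a -> world yaw by -a
    a=-(yaw_z-yz); a=(a+180)%360-180
    print('R',np.round(R,3).tolist(),'yawz',yz,'shift cm',np.round(sh,2),'turn',a,'or',(a+360)%360-180)
E
python3 - <<'E'
from h import *
from workcell import robot
p=robot.camera_params("top");s=robot.sense()
a=ray(p,434.2,177.2,.05);b=ray(p,474.7,190,.05);print(a,b,(a+b)/2,np.linalg.norm(a-b))
yaw=np.degrees(np.arctan2(*(a-b)[1::-1]));print('hole yaw',yaw)
im=cv2.imread("pics/top0.png")
g=[ray(p,400+x/6,140+y/6,.034) for x,y in((85,235),(118,235),(98,352),(130,345))]
m=ray(p,400+286/6,140+410/6,.05);c=(a+b)/2
print('mark az',np.degrees(np.arctan2(*(m-c)[1::-1])),'green az',[np.degrees(np.arctan2(*(q-c)[1::-1])) for q in g])
print(np.linalg.norm(s['tcp_pos'][:2]),np.degrees(np.arctan2(*s['tcp_pos'][1::-1])))
go(s,[.497,.0385,.17],84.1)
# grey-ring check
E
```

```text
[ 0.56639468 -0.18368709  0.05      ] [ 0.54333532 -0.25554259  0.05      ] [ 0.554865   -0.21961484  0.05      ] 0.0754648688791752
hole yaw 72.20788984058609
mark az 163.44013629126192 green az [np.float64(80.83597257484901), np.float64(79.23984279617288), np.float64(110.93553092785156), np.float64(112.24032260068383)]
0.6492299215984698 -67.66862653882951
R [[-0.925, -0.001, 0.38], [-0.38, 0.002, -0.925], [0.0, -1.0, -0.002]] yawz -67.66487075451117 shift cm [-47.44   5.44 -49.59] turn -151.76487075451115 or 28.23512924548885
```

Call:
send_rows(
  motion=[
    [[1, 0, -5, 0, 0], [1, 0, -5, 0, 0], [1, -4, -6, -4, 4], [1, -8, -6, -8, 8], [1, -11, -6, -12, 12], [1, -14, -6, -15, 16], [1, -17, -6, -18, 20], [1, -20, -6, -21, 24], [1, -23, -5, -24, 28], [1, -26, -4, -27, 28]],
  ],
)

```text
time: 0.98
tcp_pos: [0.3697, -0.2913, 0.2736]
tcp_rot: [0.035, -0.037, -0.705, 0.707]
force: [0.5, -0.4, -0.6]
width: 0.0859
```

```bash
python3 - <<'E'
from h import *
from workcell import robot
s=robot.sense();print(s['time'],s['tcp_pos'],s['joint_pos']);go(s,[.497,.0385,.19],-95.9)
E
```

```text
0.9833 [ 0.36969748 -0.29134807  0.27359605] [ 7.23232866e-01  2.73130896e-05 -1.43329866e-01  1.95073037e+00
  3.64553509e-04  1.18639895e+00 -1.09245895e+00]
R [[-0.995, 0.004, -0.101], [0.101, -0.003, -0.995], [-0.004, -1.0, 0.002]] yawz -95.81174602465524 shift cm [ -9.29   8.32 -34.12] turn 0.0882539753447702 or -179.91174602465526
```

Call:
send_rows(
  motion=[
    [[1, -1, 0, -4, 0], [1, -2, 1, -8, 0], [1, -3, 2, -12, 0], [1, -4, 3, -16, 0], [1, -5, 4, -20, 0], [1, -6, 5, -24, 0], [1, -7, 5, -28, 0], [1, -8, 5, -32, 0], [1, -8, 5, -32, 0], [1, -8, 5, -32, 0]],
  ],
)

```text
time: 1.82
tcp_pos: [0.4807, 0.0219, 0.2229]
tcp_rot: [-0.031, 0.033, 0.707, -0.706]
force: [0.1, -0.4, 0.4]
width: 0.0853
```

```bash
python3 - <<'E'
from h import *
from workcell import robot
s=robot.sense();print(s['time'],s['tcp_pos'],s['joint_pos'],np.abs(s['qd']).max());go(s,[.497,.0385,.064],-95.9)
p=robot.camera_params("wrist");im,d=robot.camera("wrist");cv2.imwrite("pics/w1.png",im[:,:,::-1])
y,x=np.mgrid[:400,:640]
P=pts(p,d,np.ones_like(d,bool));C=im.reshape(-1,3)[(d>0).ravel()].astype(int)
k=(C[:,0]>2*C[:,1])&(C[:,0]>2*C[:,2])&(P[:,2]>.085)&(P[:,2]<.105)
r=cv2.minAreaRect((P[k][:,:2]*1000).astype(np.float32));print(k.sum(),r,P[k].mean(0))
k=(P[:,2]>.02)&(P[:,2]<.03)&(np.hypot(P[:,0]-.497,P[:,1]-.0385)<.1)
print(cv2.minAreaRect((P[k][:,:2]*1000).astype(np.float32)))
E
```

```text
1.8167 [0.48067335 0.02191276 0.22291623] [ 0.35414766  0.09232904 -0.50473657  1.97414913  0.04926671  1.08469181
 -1.83367471] 0.07821432372694556
R [[-0.996, 0.002, -0.091], [0.091, 0.001, -0.996], [-0.002, -1.0, -0.002]] yawz -95.22344342385148 shift cm [-1.44 15.9  -1.78] turn 0.6765565761485277 or -179.32344342385147
1264 ((497.27581787109375, 36.52033233642578), (22.7386474609375, 43.30908203125), 84.37018585205078) [0.49855731 0.03630562 0.09323051]
((500.4342956542969, 77.50144958496094), (121.44577026367188, 115.37835693359375), 84.9211196899414)
```

View pics/w1.png

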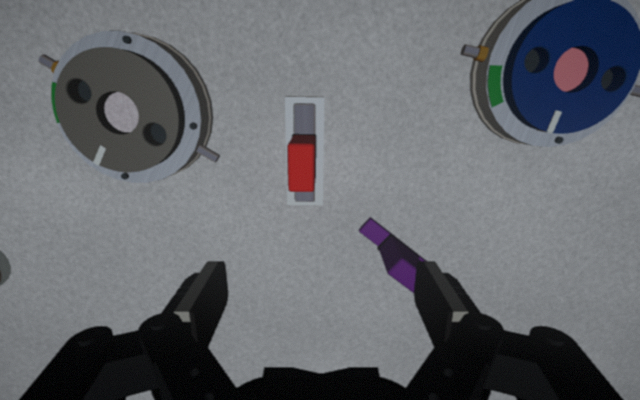

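Call:
send_rows(
  motion=[
    [[0.4, -1.4, 2, -1.7, 0.6], [0.4, -1.4, 5, -1.7, 0.6], [0.4, -1.4, 8, -1.7, 0.6], [0.4, -1.4, 11, -1.7, 0.6], [0.4, -1.4, 13, -1.7, 0.6], [0.4, -1.4, 14.5, -1.7, 0.6], [0.4, -1.4, 15.9, -1.7, 0.6], [0.4, -1.4, 15.9, -1.7, 0.6], [0.4, -1.4, 15.9, -1.7, 0.6]],
  ],
)

```text
time: 2.62
tcp_pos: [0.4944, 0.0311, 0.0627]
tcp_rot: [0.04, -0.039, -0.706, 0.706]
force: [0.6, 0.5, 0.5]
width: 0.0598
```

```bash
python3 - <<'E'
from h import *
from workcell import robot
s=robot.sense();print(s['time'],s['tcp_pos'],s['width'],s['force']);go(s,[.497,.0375,.064],-95.9)
im,d=robot.camera("wrist");cv2.imwrite("pics/w2.png",im[:,:,::-1])
E
```

```text
2.6167 [0.49439587 0.03113137 0.06265988] 0.059827050021049405 [0.59956492 0.4881948  0.46474248]
R [[-0.994, -0.002, -0.112], [0.112, -0.001, -0.994], [0.002, -1.0, 0.001]] yawz -96.44890960543286 shift cm [-0.19 -0.14 -0.66] turn -0.5489096054328684 or 179.45109039456713
```

View pics/w2.png

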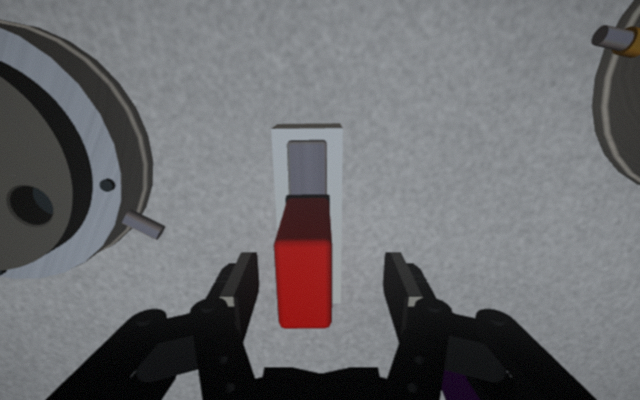

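Call:
send_rows(
  motion=[
    [[0.4, -0.2, -0.1, -0.6, -0.5], [0.4, -0.2, -0.1, -0.6, -0.5], [0.4, -0.2, -0.1, -0.6, -0.5], [0.4, -0.2, -0.1, -0.6, -0.5]],
  ],
)

```text
time: 3.0
tcp_pos: [0.4985, 0.0394, 0.065]
tcp_rot: [-0.035, 0.036, 0.706, -0.706]
force: [-0.0, -0.5, 0.3]
width: 0.0597
```

```bash
python3 - <<'E'
from h import *
from workcell import robot
s=robot.sense();print(s['time'],s['tcp_pos'],s['width'],s['force']);go(s,[.497,.0375,.064],-95.9)
im,d=robot.camera("wrist");cv2.imwrite("pics/w3.png",im[:,:,::-1])
E
```

```text
3.0 [0.49850198 0.03941557 0.06504285] 0.05967727046657377 [-0.02715709 -0.48128554  0.25002182]
R [[-0.995, 0.002, -0.1], [0.1, -0.0, -0.995], [-0.002, -1.0, -0.0]] yawz -95.73878031994408 shift cm [0.13 0.1  0.21] turn 0.1612196800559218 or -179.83878031994408
```

View pics/w3.png

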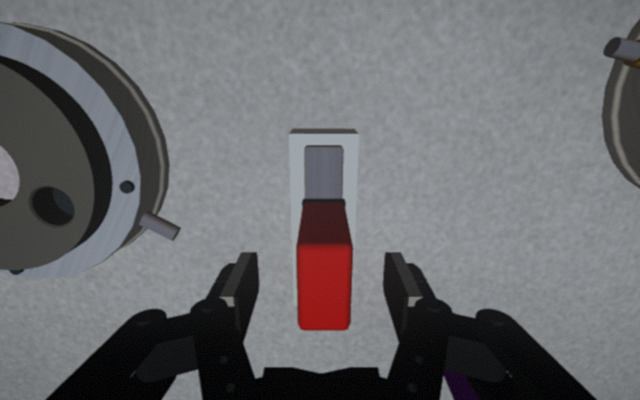

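Call:
send_rows(
  motion=[
    [[0.4, 0.1, 0.1, 0.1, 0], [-0.2, 0.1, 0.1, 0.1, 0], [-1, 0.1, 0.1, 0.1, 0], [-1, 0.1, 0.1, 0.1, 0], [-1, 0.1, 0.1, 0.1, 0], [-1, 0.1, 0.1, 0.1, 0], [-1, 0.1, 0.1, 0.1, 0], [-1, 0.1, 0.1, 0.1, 0]],
  ],
)

```text
time: 3.72
tcp_pos: [0.4968, 0.0383, 0.0633]
tcp_rot: [-0.035, 0.036, 0.706, -0.706]
force: [0.1, -0.0, 2.1]
width: 0.0229
```

```bash
python3 - <<'E'
from h import *
from workcell import robot
s=robot.sense();print(s['time'],s['tcp_pos'],s['width'],s['force'],s['torque']);go(s,[.497,.0375,.16],-95.9)
E
```

```text
3.7167 [0.49684662 0.03833504 0.063304  ] 0.022922894729696636 [ 0.09779002 -0.02660044  2.07122558] [ 0.00891771  0.09782008 -0.08800784]
R [[-0.995, 0.0, -0.1], [0.1, 0.0, -0.995], [-0.0, -1.0, -0.0]] yawz -95.76589929381498 shift cm [-0.03 -9.67  0.08] turn 0.13410070618502345 or -179.865899293815
```

Call:
send_rows(
  motion=[
    [[-1, 0, -2, 0, 0], [-1, 0, -5, 0, 0], [-1, 0, -8, 0, 0], [-1, -1, -10, 2, -6], [-1, -2, -10, 6, -13], [-1, -3, -10, 10, -20], [-1, -4, -10, 13, -27], [-1, -5, -10, 16, -34], [-1, -6, -10, 19, -41], [-1, -7, -10, 22, -48]],
  ],
)

```text
time: 4.55
tcp_pos: [0.543, -0.1893, 0.1619]
tcp_rot: [0.252, -0.254, 0.661, -0.66]
force: [0.3, 0.3, -2.6]
width: 0.0226
```

```bash
python3 - <<'E'
from h import *
from workcell import robot
s=robot.sense();print(s['time'],s['tcp_pos'],s['width'],s['force'],s['torque']);go(s,[.555,-.2193,.16],-17.8)
E
```

```text
4.55 [ 0.5430134  -0.18933353  0.16185037] 0.022554285768244267 [ 0.34565058  0.285755   -2.60212623] [ 0.04073444 -0.01514447  0.01551692]
R [[-0.744, -0.002, 0.668], [-0.668, 0.001, -0.744], [0.001, -1.0, -0.002]] yawz -48.098814789356254 shift cm [1.11 0.18 3.03] turn -30.298814789356243 or 149.70118521064376
```

Call:
send_rows(
  motion=[
    [[-1, 0.2, 0, 1, -6], [-1, 0.5, 0, 2, -12], [-1, 0.9, 0, 2.8, -18], [-1, 1.0, 0, 2.8, -24], [-1, 1.0, 0, 2.8, -30], [-1, 1.0, 0, 2.8, -30], [-1, 1.0, 0, 2.8, -30]],
  ],
)

```text
time: 5.13
tcp_pos: [0.5543, -0.215, 0.1619]
tcp_rot: [0.412, -0.413, 0.575, -0.573]
force: [-0.1, 0.6, -2.9]
width: 0.0228
```

```bash
python3 - <<'E'
from h import *
from workcell import robot
s=robot.sense();print(s['time'],s['tcp_pos'],s['joint_pos'],s['width'],s['force'],s['torque']);go(s,[.555,-.2193,.16],-17.8)
for n in("wrist","top"):
  im,d=robot.camera(n);cv2.imwrite(f"pics/{n}4.png",im[:,:,::-1]);np.save(f"pics/{n}4.npy",d)
im=cv2.imread("pics/top4.png");cv2.imwrite("pics/t4.png",cv2.resize(im[120:250,380:530],None,fx=4,fy=4))
E
```

```text
5.1333 [ 0.55430223 -0.2149923   0.16194374] [ 0.76011862  0.40309019 -0.56133362  1.76748163  0.24334718  1.04316034
 -0.21330218] 0.022797274428550868 [-0.095533    0.58297699 -2.90240252] [-0.05254623 -0.0504175  -0.00455651]
R [[-0.319, -0.002, 0.948], [-0.948, 0.001, -0.319], [-0.0, -1.0, -0.002]] yawz -18.57370962645922 shift cm [0.39 0.19 0.2 ] turn -0.7737096264592083 or 179.2262903735408
```

View pics/wrist4.png

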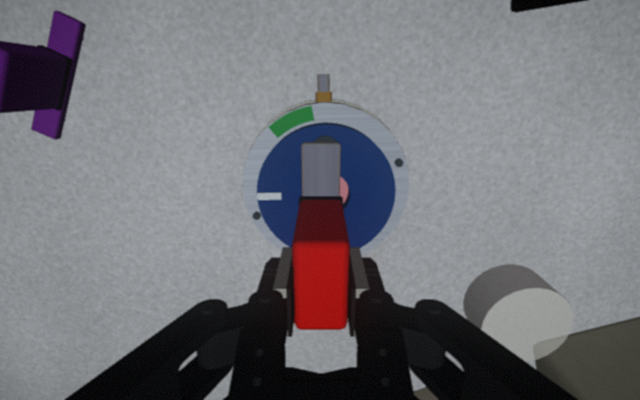

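View pics/t4.png

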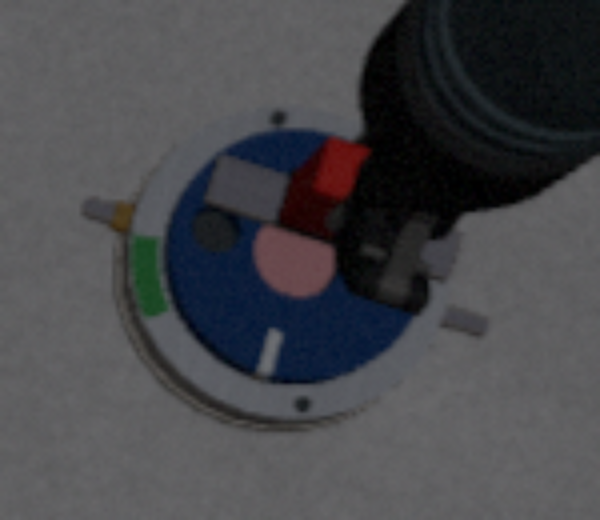

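```bash
python3 - <<'E'
from h import *
from workcell import robot
p=robot.camera_params("wrist");s=robot.sense()
im=cv2.imread("pics/wrist4.png")
H,S,V=cv2.split(cv2.cvtColor(im,cv2.COLOR_BGR2HSV).astype(int))
yy,xx=np.mgrid[:400,:640]
b=big((H>100)&(H<125)&(S>120)&(yy<245))
ct=max(cv2.findContours(b.astype(np.uint8),0,1)[0],key=cv2.contourArea)
h=cv2.convexHull(ct)[:,0]; 
W=np.array([ray(p,*q,.05) for q in h if q[1]<238])[:,:2]
from scipy.optimize import least_squares
r=least_squares(lambda c:np.hypot(*(W-c[:2]).T)-c[2],[.555,-.219,.058],loss='soft_l1',f_scale=.001);print('ring',r.x)
zb=s['tcp_pos'][2]-.030
e=ray(p,321,142.5,zb);print('bar end',e,'dist tcp',e-s['tcp_pos'])
k=big((H<10)|(H>170))&(S>150)
x=np.array([np.sin(np.radians(18.57)),np.cos(np.radians(18.57))]);x=np.array([-0.319,-.948])
for sg in(1,-1):print('spanner centre est',e[:2]+sg*.052*x)
m=ray(p,270,196.5,.05);
for c in (r.x[:2],np.array([.5555,-.219])):
  print('mark az',np.degrees(np.arctan2(*(m[:2]-c)[::-1])))
a=[ray(p,u,v,zb)[:2] for u,v in((302,143),(301,195),(340,143),(341,195))];print([np.degrees(np.arctan2(*(a[i]-a[i+1])[::-1])) for i in(0,2)])
E
```

```text
ring [ 0.55720956 -0.21996966  0.05732719]
bar end [ 0.57126951 -0.16530601  0.13247816] dist tcp [ 0.01648816  0.04954416 -0.03      ]
spanner centre est [ 0.55468151 -0.21460201]
spanner centre est [ 0.58785751 -0.11601001]
mark az 164.3724415116847
mark az 164.97620169806498
[np.float64(69.432181319462), np.float64(73.75700203261839)]
```

Call:
send_rows(
  motion=[
    [[-1, 0.4, 1, 0.3, -1], [-1, 0.4, 3, 0.3, -1], [-1, 0.4, 5, 0.3, -1], [-1, 0.4, 5.6, 0.3, -1], [-1, 0.4, 5.6, 0.3, -1], [-1, 0.4, 5.6, 0.3, -1], [-1, 0.4, 5.6, 0.3, -1]],
  ],
)

```text
time: 5.82
tcp_pos: [0.5581, -0.2201, 0.1083]
tcp_rot: [-0.419, 0.418, -0.569, 0.571]
force: [0.4, 0.0, -2.7]
width: 0.0228
```

```bash
python3 - <<'E'
from h import *
from workcell import robot
s=robot.sense();print(s['time'],s['tcp_pos'],s['width'],s['force'],s['torque']);go(s,[.556,-.2195,.088],-17)
for n in("wrist","top","scene"):
  im,d=robot.camera(n);cv2.imwrite(f"pics/{n}5.png",im[:,:,::-1]);np.save(f"pics/{n}5.npy",d)
im=cv2.imread("pics/top5.png");a=cv2.resize(im[130:230,390:510],None,fx=3.3,fy=3.3,interpolation=2)
im=cv2.imread("pics/scene5.png");b=cv2.resize(im[150:250,140:260],None,fx=3.3,fy=3.3,interpolation=2)
cv2.imwrite("pics/t5.png",np.hstack([a,b]))
E
```

```text
5.8167 [ 0.5580973  -0.22011461  0.10828293] 0.022772967921509416 [ 0.39436879  0.00358121 -2.6826936 ] [ 0.00217433 -0.01398935  0.01782186]
R [[-0.299, 0.002, 0.954], [-0.954, -0.001, -0.299], [-0.0, -1.0, 0.002]] yawz -17.408882196257423 shift cm [ 0.    2.03 -0.22] turn -0.40888219625742295 or 179.59111780374258
```

View pics/wrist5.png

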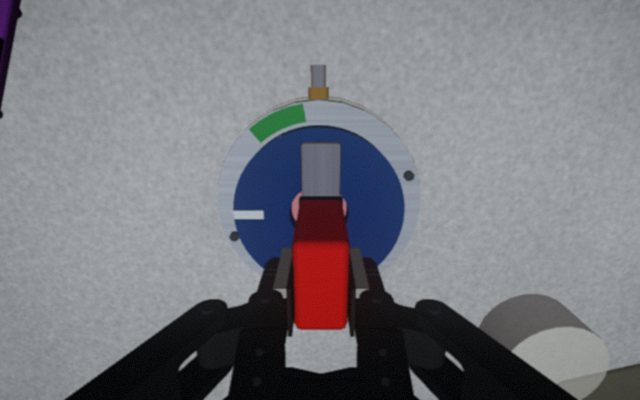

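View pics/t5.png

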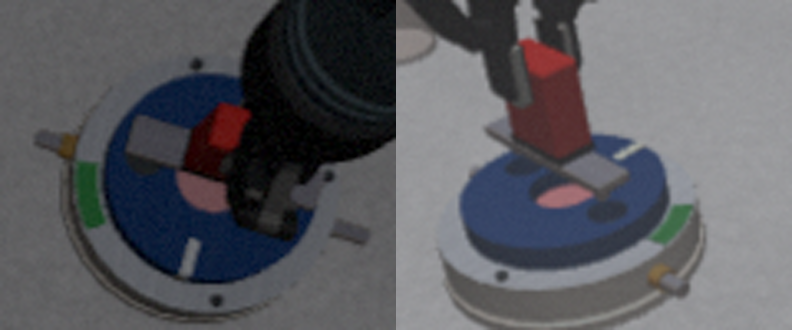

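Call:
send_rows(
  motion=[
    [[-1, 0, 0.4, -0.15, 0], [-1, 0, 0.8, -0.15, 0], [-1, 0, 1.2, -0.15, 0], [-1, 0, 1.5, -0.15, 0], [-1, 0, 1.8, -0.15, 0], [-1, 0, 1.8, -0.15, 0], [-1, 0, 1.8, -0.15, 0]],
  ],
)

```text
time: 6.55
tcp_pos: [0.5552, -0.2194, 0.0887]
tcp_rot: [0.418, -0.419, 0.57, -0.57]
force: [0.6, -0.2, -2.6]
width: 0.0229
```

```bash
python3 - <<'E'
from h import *
from workcell import robot
s=robot.sense();print(s['time'],s['tcp_pos'],s['width'],s['force'],s['torque']);go(s,[.556,-.2195,.088],-17)
for n in("wrist","top","scene"):
  im,d=robot.camera(n);cv2.imwrite(f"pics/{n}6.png",im[:,:,::-1]);np.save(f"pics/{n}6.npy",d)
im=cv2.imread("pics/top6.png");a=cv2.resize(im[130:230,390:510],None,fx=3.3,fy=3.3,interpolation=2)
im=cv2.imread("pics/scene6.png");b=cv2.resize(im[150:250,140:260],None,fx=3.3,fy=3.3,interpolation=2)
cv2.imwrite("pics/t6.png",np.hstack([a,b]))
E
```

```text
6.55 [ 0.55524564 -0.21938966  0.08874574] 0.0229215160748583 [ 0.57012506 -0.21149359 -2.56799673] [ 0.00960796  0.0017328  -0.01231044]
R [[-0.299, -0.001, 0.954], [-0.954, 0.0, -0.299], [-0.0, -1.0, -0.001]] yawz -17.41387472184472 shift cm [-0.01  0.07  0.08] turn -0.41387472184470653 or 179.5861252781553
```

View pics/t6.png

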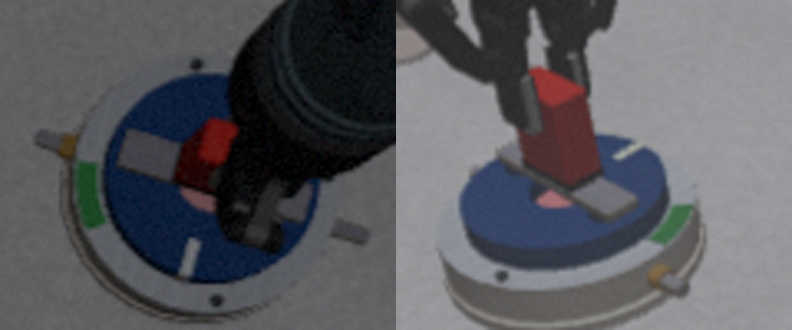

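Call:
send_rows(
  motion=[
    [[-1, 0, 0.1, 0, 0], [-1, 0, 0.1, 0, 0], [-1, 0, 0.1, 0, 0], [-1, 0, 0.1, 0, 4], [-1, 0, 0.1, 0, 8], [-1, 0, 0.1, 0, 12], [-1, 0, 0.1, 0, 16], [-1, 0, 0.1, 0, 20], [-1, 0, 0.1, 0, 25], [-1, 0, 0.1, 0, 30]],
  ],
)

```text
time: 7.53
tcp_pos: [0.5563, -0.2199, 0.0884]
tcp_rot: [-0.256, 0.255, -0.659, 0.66]
force: [1.1, 0.2, -4.0]
width: 0.0227
```

```bash
cat > look.py <<'E'
from h import *
from workcell import robot
import sys
k=sys.argv[1]
s=robot.sense();print(s['time'],s['tcp_pos'],s['width'],s['force'],s['torque'],s['joint_pos'][6]);go(s,[.5555,-.2195,.088],-17)
I={}
for n in("wrist","top","scene"):
  im,d=robot.camera(n);cv2.imwrite(f"pics/{n}{k}.png",im[:,:,::-1]);I[n]=im[:,:,::-1]
a=cv2.resize(I["top"][130:230,390:510],None,fx=3.3,fy=3.3,interpolation=2)
b=cv2.resize(I["scene"][150:250,140:260],None,fx=3.3,fy=3.3,interpolation=2)
w=cv2.resize(I["wrist"],(396,248));w=np.hstack([w,w*0])
cv2.imwrite(f"pics/t{k}.png",np.vstack([np.hstack([a,b]),w]))
E
python3 look.py 7
```

```text
7.5333 [ 0.5562932  -0.21990456  0.08844582] 0.022652288998389673 [ 1.13415568  0.2259202  -4.02524768] [-0.18650515 -0.22288102  0.11233164] -0.7125696904762242
R [[-0.739, 0.002, 0.674], [-0.674, -0.001, -0.739], [-0.001, -1.0, 0.002]] yawz -47.62139680357603 shift cm [ 0.03  0.04 -0.08] turn -30.621396803576033 or 149.37860319642397
```

View pics/t7.png

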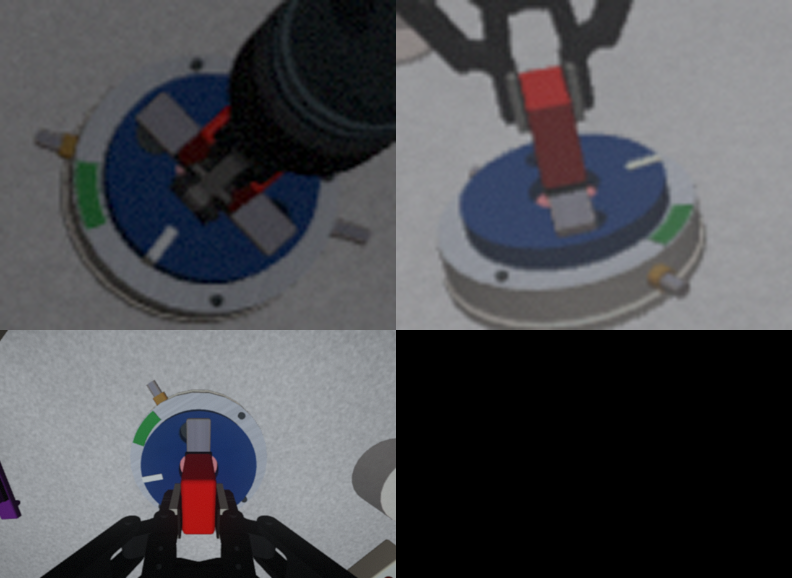

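Call:
send_rows(
  motion=[
    [[-1, 0, 0, 0, 5], [-1, 0, 0, 0, 10], [-1, 0, 0, 0, 15], [-1, 0, 0, 0, 20], [-1, 0, 0, 0, 25], [-1, 0, 0, 0, 30], [-1, 0, 0, 0, 35], [-1, 0, 0, 0, 40], [-1, 0, 0, 0, 44], [-1, 0, 0, 0, 44]],
  ],
)

```text
time: 8.52
tcp_pos: [0.5557, -0.2192, 0.0884]
tcp_rot: [0.008, -0.008, -0.707, 0.707]
force: [0.4, 0.3, -3.2]
width: 0.0232
```

```bash
python3 look.py 8
```

```text
8.5167 [ 0.55572176 -0.21923529  0.08838601] 0.023243272052820445 [ 0.41138018  0.25053348 -3.22717957] [-0.06497258 -0.01688007 -0.0169594 ] -1.4056566901816756
R [[-1.0, 0.0, -0.024], [0.024, -0.0, -1.0], [-0.0, -1.0, 0.0]] yawz -91.34795363120064 shift cm [0.02 0.04 0.03] turn -74.34795363120064 or 105.65204636879935
```

View pics/t8.png

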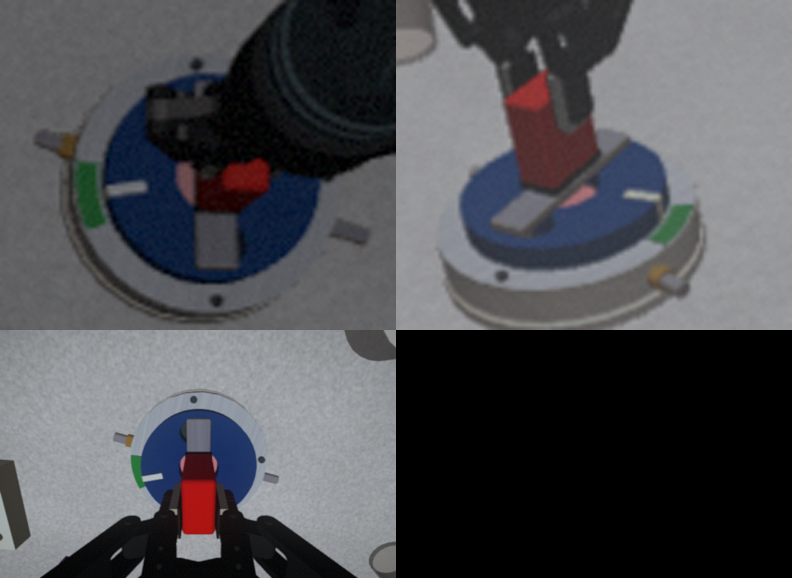

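```bash
python3 - <<'E'
from h import *
from workcell import robot
p=robot.camera_params("top");c=np.array([.5557,-.2195])
for x,y in((108,190),(125,188),(146,185)):
  m=ray(p,390+x/3.3,130+y/3.3,.05)[:2];print(np.degrees(np.arctan2(*(m-c)[::-1])))
E
```

```text
98.62482930100744
98.88291236758621
98.92913769062503
```

Call:
send_rows(
  motion=[
    [[-1, 0, 0, 0, -2], [-1, 0, 0.05, 0, -4], [-1, 0, 0.05, 0, -4], [-1, 0, 0.05, 0, -4], [-0.2, 0, 0.05, 0, -4], [0, 0, 0.05, 0, -4], [0.2, 0, 0.05, 0, -4], [0.4, 0, 0.05, 0, -4], [0.4, 0, 0.05, 0, -4], [0.4, 0, 0.05, 0, -4]],
  ],
)

```text
time: 9.5
tcp_pos: [0.5557, -0.2196, 0.0879]
tcp_rot: [-0.016, 0.016, -0.707, 0.707]
force: [0.3, -0.4, -0.3]
width: 0.0597
```

```bash
python3 look.py 9
```

```text
9.5 [ 0.5557092  -0.21956838  0.08794232] 0.05969735576087361 [ 0.28459399 -0.36692355 -0.25075226] [-0.00819223  0.03882614  0.00344376] -1.3430735890481253
R [[-0.999, 0.0, 0.045], [-0.045, -0.0, -0.999], [-0.0, -1.0, 0.0]] yawz -87.41803801272823 shift cm [ 0.02 -0.01 -0.01] turn -70.41803801272823 or 109.58196198727177
```

View pics/t9.png

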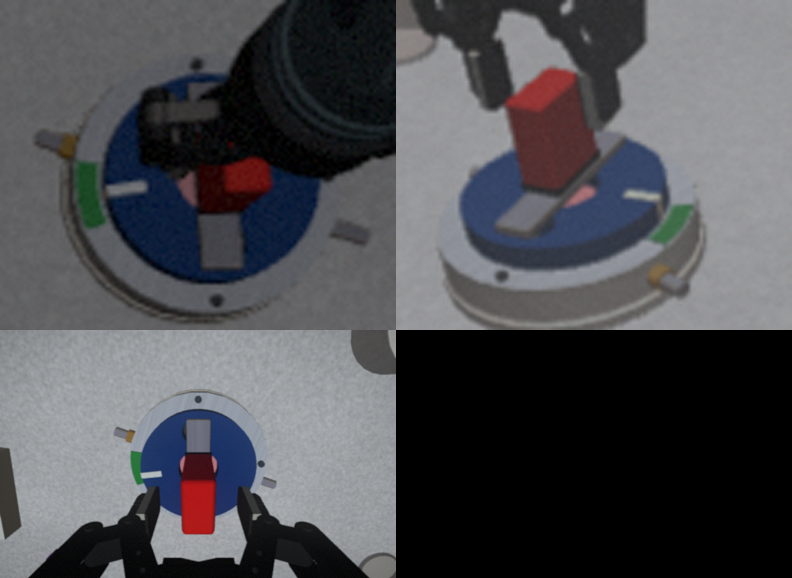

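Released cleanly, with clearance on both sides. Lifting straight up.

Call:
send_rows(
  motion=[
    [[0.4, 0, -1, 0, 0], [0.4, 0, -3, 0, 0], [0.4, 0, -6, 0, 0], [0.4, 0, -9, 0, 0], [0.4, 0, -12, 0, 0], [0.4, 3, -13, 0, 0], [0.4, 6, -13, 0, 0], [0.4, 9, -13, 0, 0], [0.4, 9, -13, 0, 0], [0.4, 9, -13, 0, 0]],
  ],
)

```text
time: 10.48
tcp_pos: [0.4638, -0.2242, 0.2182]
tcp_rot: [-0.015, 0.015, -0.707, 0.707]
force: [0.9, 0.2, 0.8]
width: 0.06
```

```bash
python3 look.py 10; python3 - <<'E'
from h import *
from workcell import robot
p=robot.camera_params("wrist");im,d=robot.camera("wrist")
P=pts(p,d,np.ones_like(d,bool));C=im.reshape(-1,3)[(d>0).ravel()].astype(int)
k=(C[:,0]>2*C[:,1])&(C[:,0]>2*C[:,2])&(P[:,2]>.1)&(P[:,2]<.13)
print(k.sum(),cv2.minAreaRect((P[k][:,:2]*1000).astype(np.float32)),P[k].mean(0))
E
```

```text
10.4833 [ 0.46383656 -0.22419135  0.21823353] 0.05998232119438125 [0.87757977 0.23066644 0.76464442] [ 0.01876078 -0.0784172   0.06608086] -1.2018077985448485
R [[-0.999, -0.0, 0.043], [-0.043, -0.001, -0.999], [0.0, -1.0, 0.001]] yawz -87.55071059079442 shift cm [-9.18 13.02 -0.09] turn -70.55071059079442 or 109.44928940920556
2015 ((555.8223266601562, -220.1503143310547), (42.731441497802734, 23.69992446899414), 2.125025987625122) [ 0.55604816 -0.22029465  0.11734363]
```

View pics/t10.png

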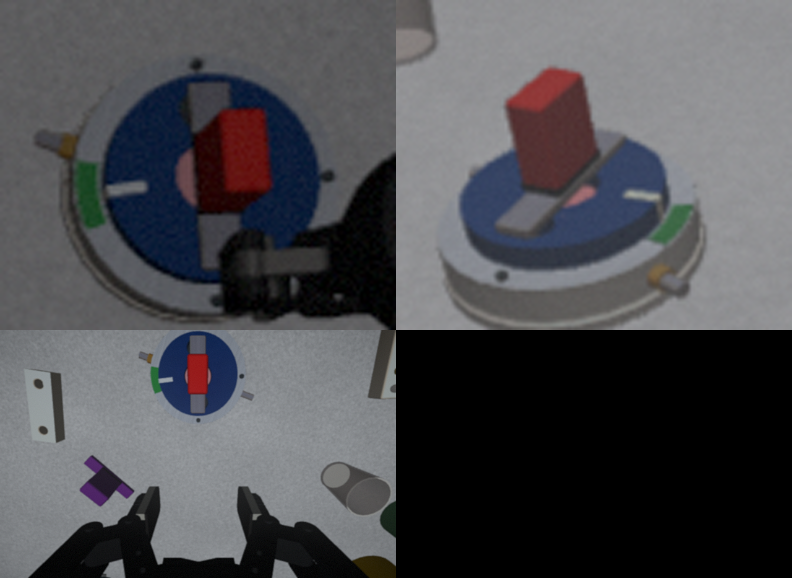

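```bash
python3 -c "
from workcell import robot
print(robot.close_job())"
```

```text
the job is handed in; nothing more can be done
None
```

The blue ring is tightened: its white mark stands in the green band, and the red spanner is left upright in the ring's holes with the gripper clear of it. I handed the job in at about 10.6 s of the 38 s; it gives no verdict, so these are my own checks.

What I did: I gripped the red spanner, lifted it from its block and lowered both pins into the blue ring's holes. I turned it about 74° clockwise, of which the pin play took about 10° and the ring turned about 64°. Then I backed off 4°, let go and lifted the arm away.

| Check | Measured | Wanted |
|---|---|---|
| Mark direction | about 99° (joint about 1.1 rad) | band seen from about 80° to 111° (joint above 0.9 rad) |
| Handle top height | about 117 mm | 118 mm when the bar lies on the ring |
| Handle centre to ring axis | about 1 mm | within 14 mm |
| Spanner to ring hole axis | about 0.12 rad | below 0.3 rad |

- **Accuracy:** the ring-centre estimates from the top and wrist cameras differed by about 2 mm, which is within calibration. The joint value is worked out from the pictures, because the start value could only be judged as close to 0.
- **Not touched:** the arm never went near the grey ring or the purple spanner.
- **Failed checks:** none at the end. On the way, the gripper arrived about 6 mm off the handle because I measured it before it had settled; I corrected that before gripping.

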